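# Set the bracelet gauge to its stop

### The arm

A 6-joint arm with a two-finger parallel gripper is mounted at the origin on the work surface. World frame = base frame: x ahead of the robot, y to its left, z up, the work surface at z = 0. Lengths are in m, angles in rad, forces in N, time in s.
With the tool pointing down it reaches from about 0.225 to 0.875 m from the base axis. Payload 3.4 kg.
Tool frame: the origin (TCP) lies between the finger pads; the fingertips stand 11 mm ahead of it and the grasp point (between the pads) lies 8 mm behind it (tips_ahead is the distance from the TCP to the fingertips, in m); z points along the fingers, x is the direction in which the jaws open and shut, and the axes are right-handed (so a half turn about z gives the same grasp; the last joint's range is limited). The gripper opens to 85 mm and grips with 20 to 120 N. Pads are 22 mm wide; open, the fingers measure 114 mm over their backs; the gripper's body (76 mm by 85 mm) begins 54 mm behind the grasp point. The pads swing forward as they close: fully open they stand 13 mm farther back than shut.
Start: joints at [-1.226, 0.276, 1.505, -0, 1.361, -0.121], TCP at [0.258, -0.514, 0.203] pointing down, gripper open.
Joint ranges: [-2.89, 2.89], [-0.75, 2.08], [0.22, 2.7], [-1.18, 4.32], [0.11, 2.71], [-2.7, 2.7]. Speed limits (rad/s): [2.57, 2.57, 3.14, 3.14, 3.14, 3.14].

### API

Orientations are given as a unit quaternion [w, x, y, z].
In Python, from rig import get_state, get_image, sign_off, masks_of, tips_ahead gives the robot as it stands.
- The arm moves only by the tool play_rows, never from a script. Its argument "series" is a list of rows, each an object of numbers: "fingers": the closure, from -1 (fully open) to 1 (shut); "dx", "dy", "dz": the shift along the world's x, y, z in mm; "turn": the turn about the world's z in rad. A call has 1 to 20 rows; each row shifts and turns the pose as measured when the row begins; what a row does not reach is not made up. A row lasts 1/12 s, in which the tool goes at most 41.7 mm and 7.16 degrees, less where a joint would pass 70% of its speed; a pose out of reach is approached as far as the arm can. A call with a gripper value outside its range is refused whole. The fingers move at their own pace and stop on an object; "squeeze" is the grip in N (left out, the last holds). Time passes only in rows, so rows that do not move let the fingers close. It gives the time, the measured TCP pose, the force and the opening at its end, in the units of the state.
- get_state(): the state, without advancing time (a new reading comes with each control period).
- get_image(name): name is "side" or "top"; returns a dict with "pixels" (420x560x3 uint8, red, green, blue), "vfov" (degrees; the focal length in pixels is half the picture's height over the tangent of half this angle, whatever the lens; pixels are square), "cx", "cy" (the principal point, pixels), "rvec" (rotation vector, rad) and "tvec" (3), from world to camera coordinates, as OpenCV has them. Camera axes: x right, y down, z forward; pixel columns grow to the right and rows downward; lengths in m; the calibration is good to about 2 mm. A picture is of the moment at which its call begins. There is no depth.
- sign_off(): hands the job in, once; it reports no verdict.
Trained networks look in a picture, given as the dict that the camera call returned (one of the last four; its "shot" number tells which), for a name from the list of things; names that differ only in an ending like _2 or _b are one class to them, and where a whole thing is asked for, a point or a joint stands for the part that bears it (a point fixed in the world has none). Each returns a list of dicts, best first, with "p" (0 to 1); they miss things now and then, are a little off and sometimes report something else, mostly with a low value. They report only what shows in the picture. A call takes as long as a camera call.
- masks_of(picture, label): "region" (420x560 bool, what is visible of it) and "xy" ([column, row] in pixels, amid what is visible of it).
The state is a dict: "clock": time; "qpos": joint angles; "qd": joint speeds; "effort": joint torques, N m; "position": TCP position; "ee_rot": TCP orientation; "contact_force": force on the tool from outside, world axes, zero at the start; "moment": the same for the moment, N m; "width": finger opening in m.
Only numpy, scipy, OpenCV 4.12 (cv2) and the standard library are available. Lean on these libraries where they do the work, as an engineer would, in place of code of your own. Each camera call takes 0.05 s, during which the arm holds its last target. There are 200 camera calls.

### The job

Set the bracelet gauge: press down the rubber pad in the middle of its sliding carriage with shut fingertips to free the brake, keep it pressed and push the carriage along the rail until it rests against the steel stop clip, then let the pad come up so that the carriage is locked there. Nothing is pinched or lifted: do not force the carriage along while its brake grips, do not use its brass peg as a handle, do not shift the stop clip, and leave the bracelet stand, the jar and the ring box where they are.

Things in the scene. Friction and masses are not known exactly. Their poses are not given: they have to be found in the camera images.
- gauge: Bracelet length gauge screwed to the counter: pale wooden board 130 mm (x) by 310 mm (y), 18 mm thick, with an aluminium T-rail along its own y axis in the middle and dark tick marks along its -x edge. Origin: centre of the board's underside, on the table. It may lie at any yaw. The carriage rides on the rail on the -y side, the stop clip on the +y side. A fixed brass peg, 12 mm thick, stands at x +47, y -135 mm and reaches 65 mm above the table.
- carriage (a joint): Position of the sliding carriage along the gauge's +y (m): its middle lies at gauge y = -0.085 + value. Range 0 to 0.175. The carriage is an aluminium block 64 by 64 mm, top plate 48.5 mm above the table. With the pad up, a brake holds it against about 15 N; with the pad down 1 mm or more it slides with about 1 N plus a little damping, and stays where it is left.
- pad (a joint): How far the pad is pressed down (m): about 0 is up (brake on), 0.008 is fully down. It is sprung: 10 N begins to move it, 12 N holds it 4 mm down, 14 N fully down. It comes up by itself and the brake grips again.
- pad_top (a point): Centre of the top of the black ribbed rubber pad, 42 by 42 mm, in the middle of the carriage; 60.5 mm above the table when up, 12 mm above the carriage's plate. Moves with the pad. A fingertip pressed on it (3 to 6 mm down) and moved along the rail drags the carriage by friction; once the carriage meets the clip the fingertip merely slips on the pad. Axes as the gauge's.
- carriage_face (a point): Middle of the carriage's +y end face (32 mm from the pad's centre), 43.5 mm above the table. Axes as the gauge's.
- clip_face (a point): Middle of the -y face of the stop clip, 43.5 mm above the table: the carriage's face meets it there, so the gap still to go is its distance from carriage_face along the gauge's +y (40 to 170 mm at the start). The clip is a steel saddle on the rail, 52 mm wide, 16 mm along the rail, 48.5 mm high, with a brass thumbscrew on its -x side; it is clamped and withstands 40 N.
- peg: Brass peg (a turning roller) on the carriage, 12 mm thick, 47 mm from the pad's centre on the gauge's +x side, its top 65 mm above the table. Origin at its foot, 33 mm above the table. Not to be used as a handle.
- stand: Loose wooden T-bar bracelet stand, foot 60 by 85 mm, bar 120 mm long along its y, 100 mm high, on the gauge's -x side. Origin under its foot. Leave alone.
- jar: Loose glass bead jar, 48 mm across, 60 mm high, on the gauge's +x side. Origin under it. Leave alone.
- ringbox: Loose dark wooden ring box 50 by 55 by 41 mm, on the gauge's +x side. Origin under it. Leave alone.

How it is judged:
On the way, in this order (a step that is already met when the one before it is completed fails the run):
1. the pad is pressed down at least 1.5 mm while the carriage is still more than 25 mm from the clip (value of joint pad above 0.0015 m and y of clip_face in the frame of carriage_face above 0.025 m), for 0.1 s.
2. with the pad still down, the carriage is within 3 mm of the clip (value of joint pad above 0.001 m and y of clip_face in the frame of carriage_face below 0.003 m), for 0.1 s.
At the end, for the whole second after the job is handed in: The carriage stands within 3 mm of the stop clip and at rest, the pad is up (within 0.6 mm) so the brake holds, the clip is within 4 mm and the stand, jar and ring box within 15 mm of where they were (y of clip_face in the frame of carriage_face below 0.003 m and value of joint pad below 0.0006 m and distance of clip_face from where it was at the start of the episode below 0.004 m and velocity of joint carriage between -0.005 and 0.005 m/s and distance of each of stand, jar, ringbox from where it was at the start of the episode below 0.015 m); the robot touches nothing.
It fails at once if the carriage is forced along (over 15 mm/s) while its pad is up and the brake grips (value of joint pad below 0.0003 m and (velocity of joint carriage above 0.015 m/s or velocity of joint carriage below -0.015 m/s)).
It fails at once if the fingers push or pinch the carriage's peg (over 3 N) (contact force between the fingers and peg above 3 N).
It fails at once if the stop clip is shifted by more than 4 mm (distance of clip_face from where it was at the start of the episode above 0.004 m).
It fails at once if the bracelet stand, jar or ring box is shifted over 15 mm, lifted or tipped (distance of any of stand, jar, ringbox from where it was at the start of the episode above 0.015 m or angle between any of stand, jar, ringbox's own z axis and vertical above 0.3 rad).
It also fails if it takes over 35 s, if anything falls off the work surface, if the arm or the gripper's body presses on something with over 40 N, if the wrist force passes 120 N, or if a joint passes its speed limit or range.

## Working session

There is one attempt and no reset: what is moved stays moved. The work goes in short steps, Python scripts to look and compute and a tool call to move; the robot and the scene stay as the last step left them, time stands still between calls to the robot, and variables do not carry over. Pictures are saved under pics/ and viewed, about 8 in all and at most 12, crops included, and the job is handed in when it is done.

Besides the shell and the picture viewer there is one more tool, called after "Emit:" by a JSON object that holds its "fn" and its "kwargs". play_rows: Moves the arm, as the interface text tells. Its arguments: {"type":"object","properties":{"series":{"type":"array"},"squeeze":{"type":"number"}},"required":["series"]}

```bash
ls; mkdir -p pics
cat > h.py <<'E'
import numpy as np,cv2
from rig import *
def cam(im):
    h=im["pixels"].shape[0]; f=h/2/np.tan(np.radians(im["vfov"])/2)
    K=np.array([[f,0,im["cx"]],[0,f,im["cy"]],[0,0,1.]]); R=cv2.Rodrigues(np.array(im["rvec"],float))[0]
    return K,R,np.array(im["tvec"],float)
def proj(im,P):
    K,R,t=cam(im); return cv2.projectPoints(np.array(P,float).reshape(-1,3),cv2.Rodrigues(R)[0],t,K,None)[0].reshape(-1,2)
def at_z(im,uv,z):
    K,R,t=cam(im); c=-R.T@t; d=R.T@np.linalg.inv(K)@np.array([uv[0],uv[1],1.]); return c+d*(z-c[2])/d[2]
def tri(a,ua,b,ub):
    P=[k@np.c_[R,t] for k,R,t in (cam(a),cam(b))]
    X=cv2.triangulatePoints(P[0],P[1],np.array(ua,float).reshape(2,1),np.array(ub,float).reshape(2,1))[:,0]; return X[:3]/X[3]
def save(im,n): cv2.imwrite("pics/"+n,im["pixels"][:,:,::-1])
E
python3 - <<'E'
from h import *
np.set_printoptions(precision=4,suppress=True)
ims={n:get_image(n) for n in("top","side")}
for n,im in ims.items():
    save(im,n+"1.png"); print(n,list(im)[:9],-cam(im)[1].T@cam(im)[2])
r={}
for l in["gauge","carriage","pad","pad_top","carriage_face","clip_face","peg","stand","jar","ringbox"]:
    for n,im in ims.items():
        try:
            o=masks_of(im,l)
            for q in o[:2]: print(l,n,round(q["p"],2),q["xy"],q["region"].sum(), at_z(im,q["xy"],.05))
            if o: r[l,n]=o[0]["xy"]
        except Exception as e: print(l,n,e)
    if (l,"top") in r and (l,"side") in r: print("  TRI",tri(ims["top"],r[l,"top"],ims["side"],r[l,"side"]))
s=get_state();print(s)
E
```

```text
pics
top ['pixels', 'vfov', 'cx', 'cy', 'rvec', 'tvec', 'shot'] [0.4662 0.0315 0.8341]
side ['pixels', 'vfov', 'cx', 'cy', 'rvec', 'tvec', 'shot'] [0.2467 0.5662 0.4851]
gauge top 0.96 [355.7, 205.7] 11553 [ 0.5697 -0.0851  0.05  ]
gauge top 0.33 [337.8, 248.5] 47 [ 0.4932 -0.0523  0.05  ]
gauge side 0.87 [311.5, 210.4] 5283 [ 0.5335 -0.0044  0.05  ]
  TRI [ 0.579  -0.0954 -0.0193]
carriage top 0.56 [324.3, 230.4] 1376 [ 0.5252 -0.0287  0.05  ]
carriage side 0.17 [323.3, 206.7] 330 [ 0.5202 -0.0289  0.05  ]
  TRI [ 0.5234 -0.0296  0.0489]
pad top 0.93 [322.9, 229.5] 556 [ 0.5268 -0.0262  0.05  ]
pad side 0.87 [318.0, 205.5] 355 [ 0.5311 -0.0268  0.05  ]
  TRI [ 0.5281 -0.0255  0.0515]
pad_top top 0.74 [320.7, 227.2] 589 [ 0.5308 -0.0223  0.05  ]
pad_top top 0.26 [394.1, 168.7] 310 [ 0.6374 -0.1554  0.05  ]
pad_top side 0.75 [323.4, 204.2] 350 [ 0.5242 -0.037   0.05  ]
  TRI [ 0.5253 -0.0238  0.0581]
carriage_face top 0.69 [325.4, 231.5] 1379 [ 0.5232 -0.0306  0.05  ]
carriage_face side 0.73 [318.8, 211.0] 918 [ 0.5206 -0.0105  0.05  ]
  TRI [ 0.5266 -0.0308  0.0356]
clip_face top 0.8
[... 522 characters left out ...]
-0.0414  0.05  ]
ringbox top 0.74 [328.0, 120.7] 1896 [ 0.7273 -0.0369  0.05  ]
ringbox top 0.56 [420.5, 242.2] 1011 [ 0.5051 -0.198   0.05  ]
ringbox side 0.59 [360.7, 181.7] 606 [ 0.4971 -0.163   0.05  ]
  TRI [ 0.5921 -0.0447  0.152 ]
{'clock': 1.1, 'qpos': array([-1.226 ,  0.2759,  1.5049, -0.    ,  1.3607, -0.121 ]), 'qd': array([-0.0004, -0.0011,  0.0002, -0.001 ,  0.001 , -0.0008]), 'effort': array([ -0.0018, -41.6678, -24.6103,  -0.0003,   0.0002,  -0.    ]), 'position': array([ 0.2582, -0.5138,  0.2034]), 'ee_rot': array([ 0.    ,  0.8512, -0.5248,  0.    ]), 'contact_force': array([ 0.7928, -0.0311,  0.796 ]), 'moment': array([0.0086, 0.0111, 0.0168]), 'width': 0.08542073977224356}
```

Run:
```python
import cv2
a=cv2.imread("pics/top1.png")[80:330,240:480];b=cv2.imread("pics/side1.png")[110:290,200:420]
cv2.imwrite("pics/c1.png",cv2.resize(a,None,fx=2.4,fy=2.4,interpolation=2));cv2.imwrite("pics/c2.png",cv2.resize(b,None,fx=3,fy=3,interpolation=2))
```

```text
(no output)
```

View pics/c1.png

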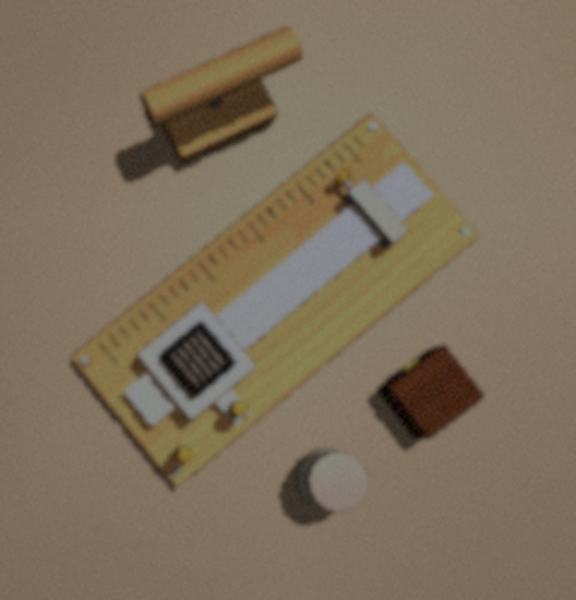

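View pics/c2.png

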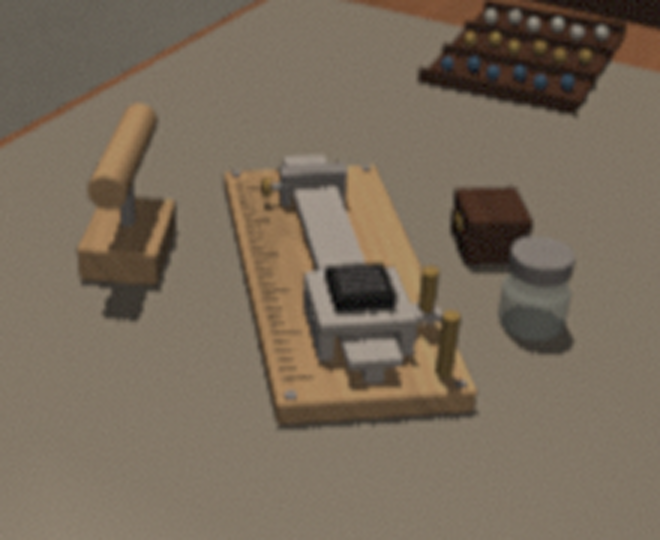

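The crops show the carriage with its black pad at about top pixel (322,229) and the clip at about (397,170). The jar and ring box lie on the +x side and the stand on the -x side. Next I work out the gauge frame from the board corners.

Run:
```python
from h import *
np.set_printoptions(precision=4,suppress=True)
t=get_image("top"); px=lambda u,v:(240+u/2.4-.3,80+v/2.4-.3)
o=masks_of(t,"gauge")[0]["region"].astype(np.uint8)
W=np.array([at_z(t,px(*c),.018) for c in[(75,359),(373,113),(477,237),(174,488)]])[:,:2]
print(W,[np.linalg.norm(W[i]-W[(i+1)%4]) for i in range(4)])
c=W.mean(0); y=W[1]-W[0]+W[2]-W[3]; y/=np.linalg.norm(y); x=np.array([y[1],-y[0]])
print("centre",c,"ydir",y,"yaw",np.arctan2(-y[0],y[1]))
g=lambda p:((p[:2]-c)@x,(p[:2]-c)@y)
pad=at_z(t,px(197,358.5),.0605);print("pad",pad,g(pad))
for q in masks_of(t,"pad")[:1]: 
    m=cv2.minAreaRect(np.argwhere(q["region"])[:,::-1].astype(np.float32)); p=at_z(t,m[0],.0605);print("padmask",m,p,g(p))
for n,u in(("clip top near corners",(348,190)),("",(387,248)),("far",(368,180)),("far2",(405,237))):
    p=at_z(t,px(*u),.0485);print(n,p,g(p))
for n,u in(("jar",(338,482)),("box",(442,385))):
    p=at_z(t,px(*u),.05);print(n,p,g(p))
```

```text
[[ 0.5292  0.0677]
 [ 0.7259 -0.1673]
 [ 0.6259 -0.2451]
 [ 0.4314 -0.0085]] [np.float64(0.30644806098334376), np.float64(0.12671696886422465), np.float64(0.30630633622996223), np.float64(0.12394699466930263)]
centre [ 0.5781 -0.0883] ydir [ 0.6383 -0.7698] yaw -2.4492672047383532
pad [ 0.5267 -0.0235  0.0605] (np.float64(-0.0017847760367952353), np.float64(-0.08268720852822814))
padmask ((321.958984375, 228.9508056640625), (23.174678802490234, 24.327009201049805), 50.19443130493164) [ 0.5269 -0.0238  0.0605] (np.float64(-0.0017565041397759953), np.float64(-0.08230879120808635))
clip top near corners [ 0.6559 -0.1393  0.0485] (np.float64(-0.027328752125273297), np.float64(0.08893819409737595))
 [ 0.6114 -0.1673  0.0485] (np.float64(0.024841309516470053), np.float64(0.0820714514277662))
far [ 0.6637 -0.1546  0.0485] (np.float64(-0.02355618367329064), np.float64(0.1056674243012832))
far2 [ 0.6198 -0.181   0.0485] (np.float64(0.027105827382695014), np.float64(0.09801111150331565))
jar [ 0.4379 -0.1262  0.05  ] (np.float64(0.13209669997066906), np.float64(-0.06031317524633166))
box [ 0.5088 -0.2041  0.05  ] (np.float64(0.12725584588605093), np.float64(0.04489110063920472))
```

Emit:
{"fn": "play_rows", "kwargs": {"series": [{"fingers": 1, "dx": 18, "dy": 33, "turn": 0.06}, {"fingers": 1, "dx": 18, "dy": 33, "turn": 0.06}, {"fingers": 1, "dx": 18, "dy": 33, "turn": 0.06}, {"fingers": 1, "dx": 18, "dy": 33, "turn": 0.05}, {"fingers": 1, "dx": 18, "dy": 33}, {"fingers": 1, "dx": 18, "dy": 33}, {"fingers": 1, "dx": 18, "dy": 33}, {"fingers": 1, "dx": 18, "dy": 33}, {"fingers": 1, "dx": 18, "dy": 33}, {"fingers": 1, "dx": 18, "dy": 33}, {"fingers": 1, "dx": 18, "dy": 33}, {"fingers": 1, "dx": 18, "dy": 33}, {"fingers": 1, "dx": 18, "dy": 33}, {"fingers": 1, "dx": 18, "dy": 33}, {"fingers": 1, "dx": 10, "dy": 18}, {"fingers": 1}], "squeeze": 40}}

```text
invalid input at $.series[0]: expected keys fingers, dx, dy, dz, turn
```

Emit:
{"fn": "play_rows", "kwargs": {"series": [{"fingers": 1, "dx": 18, "dy": 33, "dz": 0, "turn": 0.06}, {"fingers": 1, "dx": 18, "dy": 33, "dz": 0, "turn": 0.06}, {"fingers": 1, "dx": 18, "dy": 33, "dz": 0, "turn": 0.06}, {"fingers": 1, "dx": 18, "dy": 33, "dz": 0, "turn": 0.05}, {"fingers": 1, "dx": 18, "dy": 33, "dz": 0, "turn": 0}, {"fingers": 1, "dx": 18, "dy": 33, "dz": 0, "turn": 0}, {"fingers": 1, "dx": 18, "dy": 33, "dz": 0, "turn": 0}, {"fingers": 1, "dx": 18, "dy": 33, "dz": 0, "turn": 0}, {"fingers": 1, "dx": 18, "dy": 33, "dz": 0, "turn": 0}, {"fingers": 1, "dx": 18, "dy": 33, "dz": 0, "turn": 0}, {"fingers": 1, "dx": 18, "dy": 33, "dz": 0, "turn": 0}, {"fingers": 1, "dx": 18, "dy": 33, "dz": 0, "turn": 0}, {"fingers": 1, "dx": 18, "dy": 33, "dz": 0, "turn": 0}, {"fingers": 1, "dx": 18, "dy": 33, "dz": 0, "turn": 0}, {"fingers": 1, "dx": 10, "dy": 18, "dz": 0, "turn": 0}, {"fingers": 1, "dx": 0, "dy": 0, "dz": 0, "turn": 0}], "squeeze": 40}}

```text
clock: 2.58
position: [0.5278, -0.0136, 0.2048]
ee_rot: [0.0, 0.907, -0.422, 0.005]
contact_force: [-0.5, -0.2, 0.3]
width: -0.0001
```

Emit:
{"fn": "play_rows", "kwargs": {"series": [{"fingers": 1, "dx": 0, "dy": -5, "dz": -30, "turn": 0}, {"fingers": 1, "dx": 0, "dy": -5, "dz": -30, "turn": 0}, {"fingers": 1, "dx": 0, "dy": 0, "dz": -30, "turn": 0}, {"fingers": 1, "dx": 0, "dy": 0, "dz": -20, "turn": 0}, {"fingers": 1, "dx": 0, "dy": 0, "dz": -10, "turn": 0}, {"fingers": 1, "dx": 0, "dy": 0, "dz": 0, "turn": 0}]}}

```text
clock: 3.08
position: [0.5283, -0.0254, 0.0829]
ee_rot: [0.001, 0.908, -0.419, 0.009]
contact_force: [-0.3, -0.1, 0.4]
width: -0.0001
```

Run:
```python
from h import *
print(tips_ahead() if callable(tips_ahead) else tips_ahead)
s=get_state();print(s["clock"],s["position"],s["contact_force"])
a=get_image("top");b=get_image("side")
p=s["position"]-[0,0,.011];print(proj(a,p),proj(b,p))
A=cv2.resize(a["pixels"][150:290,240:430],None,fx=2,fy=2,interpolation=2);B=cv2.resize(b["pixels"][110:250,240:430],None,fx=2,fy=2,interpolation=2)
cv2.imwrite("pics/c3.png",np.hstack([A,B])[:,:,::-1])
```

```text
0.011
3.0833 [ 0.52828137 -0.02539484  0.08285127] [-0.34143955 -0.09602062  0.35740452]
[[323.33429529 227.6527222 ]] [[319.63302389 197.01857564]]
```

View pics/c3.png

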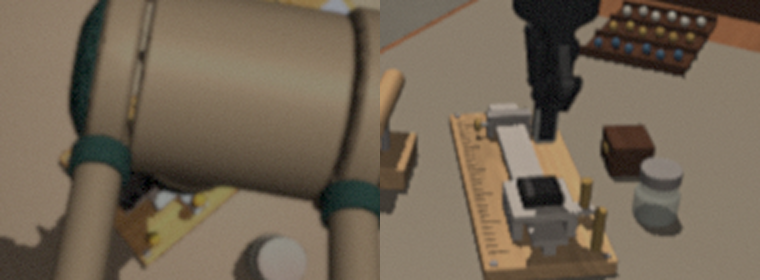

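The side view shows the fingertip's end at about pixel (322,179). The calibration predicts (320,197), so something disagrees. I'll check this before pressing.

Run:
```python
from h import *
s=get_state();print(s["clock"],s["position"],s["qpos"],s["qd"])
b=get_image("side");P=s["position"]
for dz in(-.011,0,.01,.02,.03,.04,.06): print(dz,proj(b,P+[0,0,dz]))
B=cv2.resize(b["pixels"][110:240,240:400],None,fx=4.5,fy=4.5,interpolation=2)
cv2.imwrite("pics/c4.png",B[:,:,::-1])
```

```text
3.1833 [ 0.53016548 -0.02553544  0.08503415] [-0.17440112  0.29507631  1.79659179 -0.00759874  1.02896093  0.69541256] [ 0.00690615 -0.01990887 -0.03565695  0.00472701 -0.0025218   0.00310836]
-0.011 [[318.89140686 195.76134309]]
0 [[319.26763746 190.98366112]]
0.01 [[319.6149468  186.57324477]]
0.02 [[319.96740168 182.09748627]]
0.03 [[320.3251173  177.55492266]]
0.04 [[320.68821231 172.944047  ]]
0.06 [[321.43103335 163.51110168]]
```

View pics/c4.png

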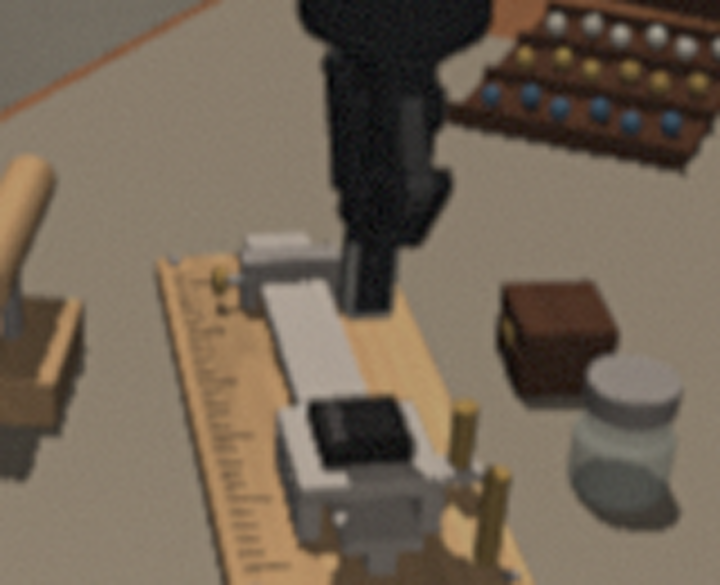

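The tip is either about 35 mm higher than reported or off to the side. I'll move to an open spot where both cameras can see it and triangulate it there.

Emit:
{"fn": "play_rows", "kwargs": {"series": [{"fingers": 1, "dx": 0, "dy": 0, "dz": 30, "turn": 0}, {"fingers": 1, "dx": -35, "dy": 0, "dz": 10, "turn": 0}, {"fingers": 1, "dx": -40, "dy": 0, "dz": 0, "turn": 0}, {"fingers": 1, "dx": -40, "dy": 0, "dz": 0, "turn": 0}, {"fingers": 1, "dx": -40, "dy": 0, "dz": 0, "turn": 0}, {"fingers": 1, "dx": -40, "dy": 0, "dz": 0, "turn": 0}, {"fingers": 1, "dx": -20, "dy": 0, "dz": 0, "turn": 0}, {"fingers": 1, "dx": 0, "dy": 0, "dz": 0, "turn": 0}, {"fingers": 1, "dx": 0, "dy": 0, "dz": 0, "turn": 0}]}}

```text
clock: 3.98
position: [0.3192, -0.0295, 0.1393]
ee_rot: [-0.002, 0.907, -0.42, 0.029]
contact_force: [0.6, -0.6, 0.9]
width: -0.0002
```

Run:
```python
from h import *
s=get_state();print(s["clock"],s["position"],s["qpos"],s["ee_rot"])
a=get_image("top");b=get_image("side")
print(get_state()["position"])
p=s["position"]-[0,0,.011];ua=proj(a,p)[0];ub=proj(b,p)[0];print(ua,ub)
L=[]
for im,u in((a,ua),(b,ub)):
    c,r=int(u[0])-60,int(u[1])-80; c=min(max(c,0),440);r=min(max(r,0),280);print(c,r)
    L.append(cv2.resize(im["pixels"][r:r+140,c:c+120],None,fx=3.3,fy=3.3,interpolation=2))
cv2.imwrite("pics/c5.png",np.hstack(L)[:,:,::-1])
```

```text
3.9833 [ 0.31922769 -0.02946547  0.13926323] [-0.30633921 -0.10517255  2.11038202 -0.00354028  1.07827244  0.56142581] [-0.00212471  0.90728869 -0.4195006   0.02901667]
[ 0.3203164  -0.02952213  0.13902325]
[329.62261942 360.22041627] [434.72809361 204.8507197 ]
269 280
374 124
```

View pics/c5.png

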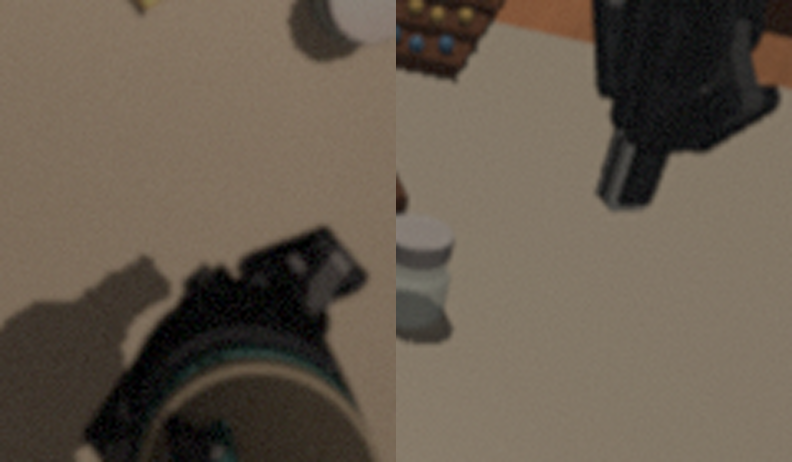

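Run:
```python
from h import *
np.set_printoptions(precision=4,suppress=True)
s=get_state();a=get_image("top");b=get_image("side")
X=tri(a,(373.7,356),b,(442.5,186));print(X,proj(a,X),proj(b,X),s["position"])
for im in(a,b): print(im["rvec"],im["tvec"],im["vfov"],im["cx"],im["cy"])
A=a["pixels"];B=b["pixels"];save(a,"top5.png");save(b,"side5.png")
cv2.imwrite("pics/c6.png",np.vstack([A,B])[:,:,::-1][::1,::1])
cv2.imwrite("pics/c6.png",cv2.resize(np.hstack([A,B]),(800,300),interpolation=3)[:,:,::-1])
```

```text
[ 0.325  -0.0974  0.1289] [[373.9197 356.8965]] [[441.508  186.0061]] [ 0.3203 -0.0295  0.139 ]
[ 2.1467 -2.1366  0.1233] [0.0454 0.5747 0.7626] 50.98974211726696 281.41106055535636 203.60196124832692
[ 0.7259 -2.4693  1.3221] [0.503  0.2155 0.5633] 56.24883409597955 283.4075649406251 206.88093780132237
```

View pics/c6.png

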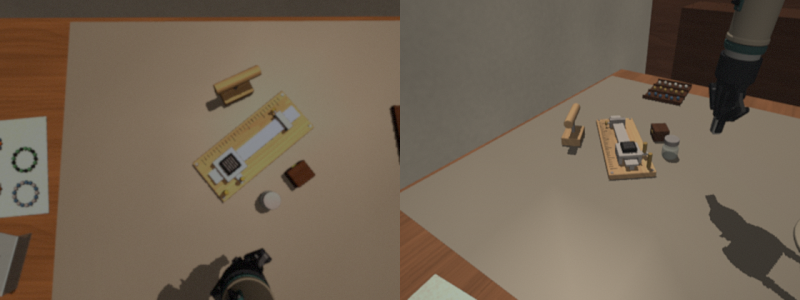

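Run:
```python
from h import *
np.set_printoptions(precision=4,suppress=True)
b=get_image("side")
print(at_z(b,(321.9,179),.074), [proj(b,p) for p in([.523,-.136,.073],[.535,-.093,.073])])
```

```text
[ 0.556  -0.0876  0.074 ] [array([[345.907 , 174.3405]]), array([[331.9842, 181.1319]])]
```

The triangulated tip is (0.325, -0.097, 0.129). Its height fits the state, but it sits about 68 mm to the side of the reported TCP, and the first look agrees in size. I'll servo relative to the images, hover again and re-measure.

Emit:
{"fn": "play_rows", "kwargs": {"series": [{"fingers": 1, "dx": 32, "dy": 12, "dz": 0, "turn": 0}, {"fingers": 1, "dx": 32, "dy": 12, "dz": 0, "turn": 0}, {"fingers": 1, "dx": 32, "dy": 12, "dz": 0, "turn": 0}, {"fingers": 1, "dx": 32, "dy": 12, "dz": 0, "turn": 0}, {"fingers": 1, "dx": 32, "dy": 12, "dz": 0, "turn": 0}, {"fingers": 1, "dx": 25, "dy": 10, "dz": -15, "turn": 0}, {"fingers": 1, "dx": 0, "dy": 0, "dz": -15, "turn": 0}, {"fingers": 1, "dx": 0, "dy": 0, "dz": 0, "turn": 0}, {"fingers": 1, "dx": 0, "dy": 0, "dz": 0, "turn": 0}, {"fingers": 1, "dx": 0, "dy": 0, "dz": 0, "turn": 0}]}}

```text
clock: 5.07
position: [0.5254, 0.0469, 0.1016]
ee_rot: [-0.001, 0.908, -0.418, 0.026]
contact_force: [-0.6, -0.0, 0.8]
width: 0.0002
```

Run:
```python
from h import *
s=get_state();print(s["clock"],s["position"],s["qpos"],s["ee_rot"])
a=get_image("top");b=get_image("side")
A=cv2.resize(a["pixels"][160:300,250:390],None,fx=2.5,fy=2.5,interpolation=2);B=cv2.resize(b["pixels"][130:270,250:390],None,fx=2.5,fy=2.5,interpolation=2)
cv2.imwrite("pics/c7.png",np.hstack([A,B])[:,:,::-1])
print(get_state()["position"])
```

```text
5.0667 [0.52541831 0.04690357 0.1016264 ] [-0.0291779   0.25956631  1.80254952 -0.02136773  1.03007357  0.84388973] [-0.00125267  0.90812327 -0.41787056  0.02635827]
[0.52544238 0.04661043 0.10247002]
```

View pics/c7.png

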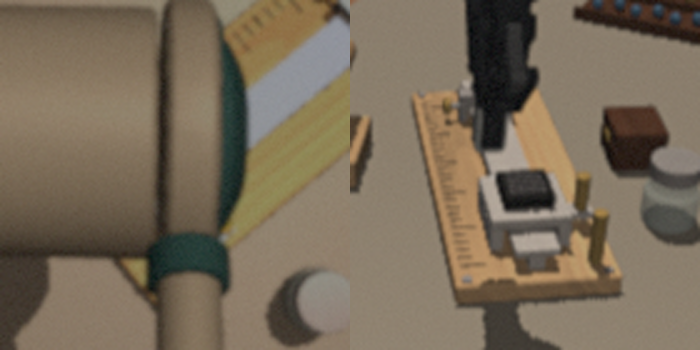

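Run:
```python
from h import *
np.set_printoptions(precision=4,suppress=True)
b=get_image("side");print(get_state()["position"])
for z in(.08,.091,.1):
  print(at_z(b,(306,188.5),z))
print(proj(b,[.527,-.024,.091]))
# dark finger columns/rows
g=b["pixels"].max(2).astype(int)
for r in range(176,196,2): print(r,g[r,294:322])
```

```text
[0.5254 0.0466 0.1028]
[ 0.5602 -0.0266  0.08  ]
[ 0.5517 -0.0105  0.091 ]
[0.5447 0.0026 0.1   ]
[[320.5524 189.1767]]
176 [ 69  74  78  76  79  81  63  75  70  48  27  29  25  27  31  24  26  35
  63  88  98 137 177 185 187 184 187 184]
178 [ 75  75  76  76  71  58  55  77  76  46  29  20  28  27  21  25  22  41
  80 119 124 120 164 185 184 185 181 185]
180 [134 103  96  96  85  60  57  76  74  41  26  27  30  24  28  24  26  44
  94 148 166 156 162 178 184 185 185 184]
182 [166 165 172 168 141  77  62  77  70  36  21  26  29  27  20  22  24  49
 102 153 175 177 181 182 181 183 186 183]
184 [161 162 169 167 138  74  65  76  64  36  22  28  25  27  21  22  30  60
 115 169 177 175 178 183 182 182 183 185]
186 [157 159 166 170 156  94  68  70  53  28  27  29  32  25  25  23  33  71
 124 169 176 174 174 180 183 179 183 184]
188 [164 166 167 168 167 141  97  72  55  32  27  33  37  31  33  37  51  97
 146 174 175 173 174 175 179 182 181 182]
190 [172 175 173 173 176 169 144  99  73  81 111 118 120 120 119 121 136 157
 171 176 173 172 171 176 177 179 181 180]
192 [173 175 173 173 178 182 176 154 104  93 144 168 173 172 174 172 176 174
 174 173 173 172 173 175 173 177 181 182]
194 [175 174 174 174 175 181 182 179 158 100 107 162 175 174 175 174 171 174
 174 173 172 173 173 174 174 175 179 184]
```

A second reading fits better. The end of the tip sits straight below the reported TCP but about 39 mm higher than the text says. In the earlier top view the tip is then the blob at crop (205,275), and what I took for the tip was a knuckle. I'll check that numerically.

Run:
```python
from h import *
np.set_printoptions(precision=4,suppress=True)
b=get_image("side");a=get_image("top")
X=tri(a,(269+205/3.3,280+270/3.3),b,(442.5,186));print(X,"TCP .320 -.030 .139",proj(a,X),proj(b,X))
print(at_z(b,(304.5,188.5),.13),at_z(b,(321.7,178.5),.112))
```

```text
[ 0.3204 -0.0295  0.1643] TCP .320 -.030 .139 [[331.8122 364.7103]] [[439.1371 185.9775]]
[0.5237 0.048  0.13  ] [ 0.5286 -0.0286  0.112 ]
```

Emit:
{"fn": "play_rows", "kwargs": {"series": [{"fingers": 1, "dx": 1, "dy": -25, "dz": 0, "turn": 0}, {"fingers": 1, "dx": 0, "dy": -25, "dz": 0, "turn": 0}, {"fingers": 1, "dx": 0, "dy": -15, "dz": 0, "turn": 0}, {"fingers": 1, "dx": 0, "dy": 0, "dz": 0, "turn": 0}, {"fingers": 1, "dx": 0, "dy": 0, "dz": 0, "turn": 0}]}}

```text
clock: 5.73
position: [0.5257, -0.0209, 0.1071]
ee_rot: [-0.003, 0.908, -0.418, 0.031]
contact_force: [-0.7, 0.7, 0.1]
width: 0.0001
```

Confirmed: the triangulated xy equals the TCP's, and the tip is about 26 mm above it. Contact with the pad should therefore come at a reported z of about 0.034.

Emit:
{"fn": "play_rows", "kwargs": {"series": [{"fingers": 1, "dx": 0, "dy": -2, "dz": -20, "turn": 0}, {"fingers": 1, "dx": 1, "dy": -2, "dz": -20, "turn": 0}, {"fingers": 1, "dx": 0, "dy": 0, "dz": -15, "turn": 0}, {"fingers": 1, "dx": 0, "dy": 0, "dz": -3, "turn": 0}, {"fingers": 1, "dx": 0, "dy": 0, "dz": 0, "turn": 0}]}}

```text
clock: 6.15
position: [0.528, -0.0228, 0.0514]
ee_rot: [-0.005, 0.908, -0.419, 0.035]
contact_force: [0.3, -0.4, 1.1]
width: 0.0
```

Run:
```python
from h import *
s=get_state();print(s["clock"],s["position"],s["contact_force"],s["ee_rot"])
b=get_image("side");print(proj(b,s["position"]+[0,0,.027]))
cv2.imwrite("pics/c8.png",cv2.resize(b["pixels"][150:240,260:380],None,fx=4,fy=4,interpolation=2)[:,:,::-1])
```

```text
6.15 [ 0.52795728 -0.0228297   0.05135283] [ 0.31015283 -0.38489865  1.13798178] [-0.00515862  0.90751522 -0.41855671  0.03463808]
[[319.38892114 194.84214757]]
```

View pics/c8.png

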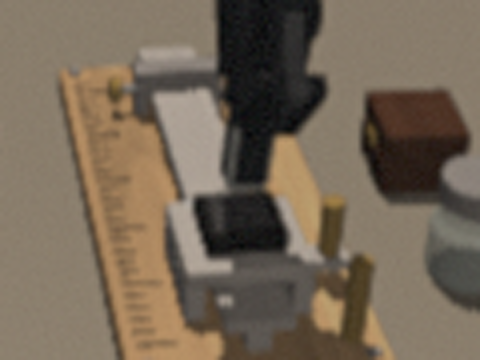

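The tip is at about (322,195), where predicted and over the pad. I'll go down gently until the force shows contact.

Emit:
{"fn": "play_rows", "kwargs": {"series": [{"fingers": 1, "dx": 0, "dy": 0, "dz": -6, "turn": 0}, {"fingers": 1, "dx": 0, "dy": 0, "dz": -5, "turn": 0}, {"fingers": 1, "dx": 0, "dy": 0, "dz": -2, "turn": 0}]}}

```text
clock: 6.45
position: [0.5301, -0.0221, 0.0406]
ee_rot: [-0.006, 0.908, -0.418, 0.037]
contact_force: [-0.0, 0.3, -0.2]
width: 0.0004
```

Emit:
{"fn": "play_rows", "kwargs": {"series": [{"fingers": 1, "dx": 0, "dy": 0, "dz": -2, "turn": 0}, {"fingers": 1, "dx": 0, "dy": 0, "dz": -2, "turn": 0}]}}

```text
clock: 6.62
position: [0.5307, -0.0219, 0.0369]
ee_rot: [-0.006, 0.908, -0.418, 0.038]
contact_force: [-0.2, 0.2, -0.4]
width: -0.0001
```

Emit:
{"fn": "play_rows", "kwargs": {"series": [{"fingers": 1, "dx": -2, "dy": 0, "dz": -2, "turn": 0}, {"fingers": 1, "dx": 0, "dy": 0, "dz": -1, "turn": 0}]}}

```text
clock: 6.78
position: [0.5287, -0.022, 0.0336]
ee_rot: [-0.006, 0.908, -0.418, 0.038]
contact_force: [-0.3, -0.6, -0.6]
width: -0.0002
```

Emit:
{"fn": "play_rows", "kwargs": {"series": [{"fingers": 1, "dx": 0, "dy": 0, "dz": -2, "turn": 0}]}}

```text
clock: 6.87
position: [0.5291, -0.0221, 0.0322]
ee_rot: [-0.006, 0.908, -0.418, 0.039]
contact_force: [-1.3, 0.3, 9.8]
width: -0.0001
```

Contact came at 0.032, as predicted. Now I press about 4 to 5 mm.

Emit:
{"fn": "play_rows", "kwargs": {"series": [{"fingers": 1, "dx": 0, "dy": 0, "dz": -2, "turn": 0}, {"fingers": 1, "dx": 0, "dy": 0, "dz": -2, "turn": 0}]}}

```text
clock: 7.03
position: [0.5302, -0.0231, 0.0305]
ee_rot: [-0.006, 0.908, -0.417, 0.04]
contact_force: [-2.9, -1.3, 11.4]
width: -0.0002
```

Emit:
{"fn": "play_rows", "kwargs": {"series": [{"fingers": 1, "dx": 0, "dy": 0, "dz": -1, "turn": 0}, {"fingers": 1, "dx": 0, "dy": 0, "dz": 0, "turn": 0}]}}

```text
clock: 7.2
position: [0.5313, -0.0244, 0.032]
ee_rot: [-0.006, 0.908, -0.417, 0.042]
contact_force: [-2.7, -1.0, 9.9]
width: -0.0004
```

Emit:
{"fn": "play_rows", "kwargs": {"series": [{"fingers": 1, "dx": 0, "dy": 0, "dz": -4, "turn": 0}, {"fingers": 1, "dx": 0, "dy": 0, "dz": -3, "turn": 0}]}}

```text
clock: 7.37
position: [0.5328, -0.0261, 0.0286]
ee_rot: [-0.005, 0.908, -0.416, 0.045]
contact_force: [-3.3, -0.8, 12.0]
width: 0.0003
```

Emit:
{"fn": "play_rows", "kwargs": {"series": [{"fingers": 1, "dx": 0, "dy": 0, "dz": -2, "turn": 0}, {"fingers": 1, "dx": 0, "dy": 0, "dz": -2, "turn": 0}]}}

```text
clock: 7.53
position: [0.5342, -0.0278, 0.0279]
ee_rot: [-0.004, 0.908, -0.416, 0.048]
contact_force: [-3.6, -1.6, 11.8]
width: -0.0001
```

The pad is down about 4 mm (12 N). Now I drag along the gauge's +y direction, (0.638, -0.770).

Emit:
{"fn": "play_rows", "kwargs": {"series": [{"fingers": 1, "dx": 3, "dy": -3.5, "dz": -2, "turn": 0}, {"fingers": 1, "dx": 5, "dy": -6, "dz": -2, "turn": 0}, {"fingers": 1, "dx": 5, "dy": -6, "dz": -2, "turn": 0}]}}

```text
clock: 7.78
position: [0.5483, -0.0447, 0.0272]
ee_rot: [-0.004, 0.909, -0.414, 0.051]
contact_force: [-3.4, -1.3, 12.4]
width: 0.0
```

Emit:
{"fn": "play_rows", "kwargs": {"series": [{"fingers": 1, "dx": 5, "dy": -6, "dz": -2, "turn": 0}, {"fingers": 1, "dx": 5, "dy": -6, "dz": -2, "turn": 0}, {"fingers": 1, "dx": 5, "dy": -6, "dz": -2, "turn": 0}]}}

```text
clock: 8.03
position: [0.566, -0.0661, 0.0272]
ee_rot: [-0.003, 0.909, -0.413, 0.055]
contact_force: [-3.2, -1.7, 13.0]
width: 0.0003
```

Emit:
{"fn": "play_rows", "kwargs": {"series": [{"fingers": 1, "dx": 5, "dy": -6, "dz": -1.7, "turn": 0}, {"fingers": 1, "dx": 5, "dy": -6, "dz": -1.7, "turn": 0}, {"fingers": 1, "dx": 5, "dy": -6, "dz": -1.7, "turn": 0}, {"fingers": 1, "dx": 5, "dy": -6, "dz": -1.7, "turn": 0}]}}

```text
clock: 8.37
position: [0.5903, -0.0956, 0.0289]
ee_rot: [-0.001, 0.909, -0.412, 0.061]
contact_force: [-3.3, -0.7, 11.9]
width: -0.0002
```

Run:
```python
from h import *
s=get_state();print(s["clock"],s["position"],s["contact_force"])
b=get_image("side")
cv2.imwrite("pics/c9.png",cv2.resize(b["pixels"][140:240,260:380],None,fx=4,fy=4,interpolation=2)[:,:,::-1])
```

```text
8.3667 [ 0.59033894 -0.09557777  0.02889692] [-3.27652957 -0.65905347 11.86948449]
```

View pics/c9.png

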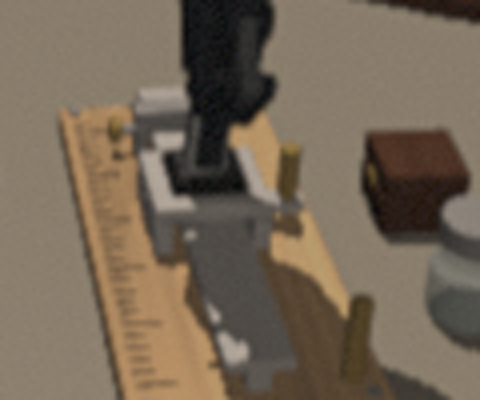

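The carriage follows with the tip on the pad. About 43 mm remain.

Emit:
{"fn": "play_rows", "kwargs": {"series": [{"fingers": 1, "dx": 5, "dy": -6, "dz": -2.3, "turn": 0}, {"fingers": 1, "dx": 5, "dy": -6, "dz": -2.2, "turn": 0}, {"fingers": 1, "dx": 4, "dy": -5, "dz": -2.2, "turn": 0}]}}

```text
clock: 8.67
position: [0.609, -0.1181, 0.0292]
ee_rot: [0.001, 0.909, -0.411, 0.068]
contact_force: [-3.4, -0.8, 10.8]
width: 0.0
```

Emit:
{"fn": "play_rows", "kwargs": {"series": [{"fingers": 1, "dx": 3, "dy": -3.5, "dz": -2, "turn": 0}, {"fingers": 1, "dx": 2, "dy": -2.5, "dz": -2, "turn": 0}]}}

```text
clock: 8.83
position: [0.6171, -0.1278, 0.03]
ee_rot: [0.002, 0.909, -0.411, 0.072]
contact_force: [-3.8, -2.0, 11.0]
width: 0.0
```

Emit:
{"fn": "play_rows", "kwargs": {"series": [{"fingers": 1, "dx": 2, "dy": -2.5, "dz": -2, "turn": 0}, {"fingers": 1, "dx": 2, "dy": -2.5, "dz": -2, "turn": 0}]}}

```text
clock: 9.0
position: [0.6215, -0.1333, 0.0299]
ee_rot: [0.001, 0.909, -0.411, 0.073]
contact_force: [-4.7, 6.7, 11.5]
width: 0.0004
```

The rail-wise force jumped to about 8 N at the expected travel, so the carriage has reached the clip. I'll hold it pressed there for a moment and check the picture.

Emit:
{"fn": "play_rows", "kwargs": {"series": [{"fingers": 1, "dx": 1, "dy": -1.2, "dz": -3, "turn": 0}, {"fingers": 1, "dx": 1, "dy": -1.2, "dz": -3, "turn": 0}, {"fingers": 1, "dx": 0.5, "dy": -0.6, "dz": -2, "turn": 0}]}}

```text
clock: 9.25
position: [0.6222, -0.1337, 0.0266]
ee_rot: [-0.0, 0.908, -0.413, 0.071]
contact_force: [-4.0, 3.1, 12.9]
width: 0.0003
```

Run:
```python
from h import *
s=get_state();print(s["clock"],s["position"],s["contact_force"])
b=get_image("side")
cv2.imwrite("pics/c10.png",cv2.resize(b["pixels"][130:220,260:370],None,fx=5,fy=5,interpolation=2)[:,:,::-1])
```

```text
9.25 [ 0.62215402 -0.1336547   0.0265889 ] [-4.02976037  3.10996573 12.90363484]
```

View pics/c10.png

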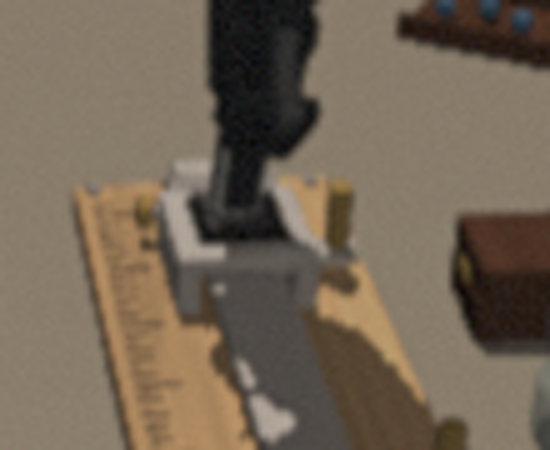

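The carriage sits against the clip at about crop (230,200). I'll give one more gentle nudge, then lift straight up.

Emit:
{"fn": "play_rows", "kwargs": {"series": [{"fingers": 1, "dx": 2, "dy": -2.4, "dz": -2, "turn": 0}, {"fingers": 1, "dx": 2, "dy": -2.4, "dz": -2, "turn": 0}]}}

```text
clock: 9.47
position: [0.624, -0.1356, 0.026]
ee_rot: [-0.002, 0.908, -0.413, 0.069]
contact_force: [-6.6, 5.6, 13.9]
width: 0.0001
```

Emit:
{"fn": "play_rows", "kwargs": {"series": [{"fingers": 1, "dx": 0.5, "dy": -0.6, "dz": 1, "turn": 0}, {"fingers": 1, "dx": 0, "dy": 0, "dz": 2, "turn": 0}, {"fingers": 1, "dx": 0, "dy": 0, "dz": 4, "turn": 0}, {"fingers": 1, "dx": 0, "dy": 0, "dz": 8, "turn": 0}, {"fingers": 1, "dx": 0, "dy": 0, "dz": 25, "turn": 0}, {"fingers": 1, "dx": 0, "dy": 0, "dz": 35, "turn": 0}, {"fingers": 1, "dx": 0, "dy": 0, "dz": 35, "turn": 0}, {"fingers": 1, "dx": 0, "dy": 0, "dz": 35, "turn": 0}]}}

```text
clock: 10.13
position: [0.6167, -0.1332, 0.1713]
ee_rot: [-0.001, 0.908, -0.414, 0.06]
contact_force: [0.6, -0.5, -0.3]
width: 0.0004
```

Emit:
{"fn": "play_rows", "kwargs": {"series": [{"fingers": 1, "dx": -35, "dy": 0, "dz": 0, "turn": 0}, {"fingers": 1, "dx": -35, "dy": 0, "dz": 0, "turn": 0}, {"fingers": 1, "dx": -35, "dy": 0, "dz": 0, "turn": 0}, {"fingers": 1, "dx": -35, "dy": 0, "dz": 0, "turn": 0}, {"fingers": 1, "dx": -35, "dy": 0, "dz": 0, "turn": 0}, {"fingers": 1, "dx": -35, "dy": 0, "dz": 0, "turn": 0}, {"fingers": 1, "dx": -35, "dy": 0, "dz": 0, "turn": 0}, {"fingers": 1, "dx": -35, "dy": 0, "dz": 0, "turn": 0}, {"fingers": 1, "dx": 0, "dy": 0, "dz": 0, "turn": 0}, {"fingers": 1, "dx": 0, "dy": 0, "dz": 0, "turn": 0}]}}

```text
clock: 10.97
position: [0.335, -0.1345, 0.1846]
ee_rot: [-0.002, 0.908, -0.412, 0.075]
contact_force: [1.1, -0.1, 0.3]
width: -0.0
```

Run:
```python
from h import *
np.set_printoptions(precision=4,suppress=True)
s=get_state();print(s["clock"],s["position"],s["contact_force"])
a=get_image("top");b=get_image("side")
for l in("stand","jar","ringbox"):
    for n,im in(("top",a),("side",b)):
        print(l,n,[(round(q["p"],2),q["xy"]) for q in masks_of(im,l)[:2]])
q=masks_of(a,"pad")[0];m=cv2.minAreaRect(np.argwhere(q["region"])[:,::-1].astype(np.float32));p=at_z(a,m[0],.0605);print(p,(p[:2]-[.5269,-.0238])@[.638,-.770])
A=cv2.resize(a["pixels"][120:230,340:440],None,fx=4,fy=4,interpolation=2);B=cv2.resize(b["pixels"][130:240,260:360],None,fx=4,fy=4,interpolation=2)
cv2.imwrite("pics/c11.png",np.hstack([A,B])[:,:,::-1])
```

```text
10.9667 [ 0.335  -0.1345  0.1846] [ 1.0886 -0.1146  0.2847]
stand top [(0.65, [331.2, 119.8])]
stand side [(0.56, [242.4, 181.1])]
jar top [(0.8, [376.0, 280.6])]
jar side [(0.72, [379.0, 205.8])]
ringbox top [(0.92, [420.1, 241.8])]
ringbox side [(0.72, [308.2, 172.1])]
[ 0.6129 -0.13    0.0605] 0.13669722104470144
```

View pics/c11.png

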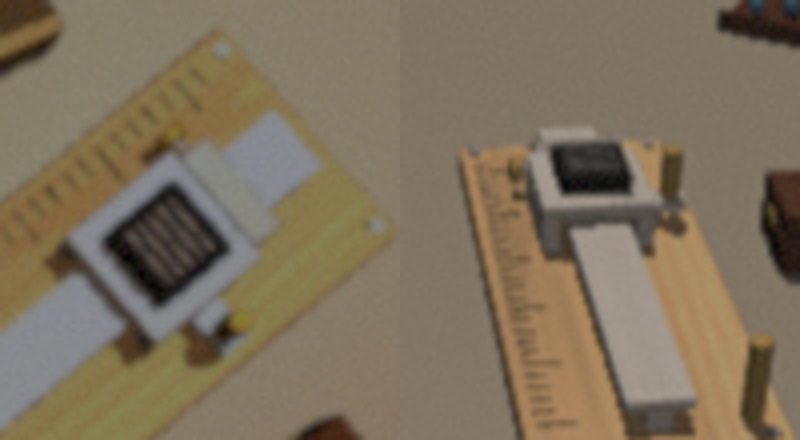

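The top view shows the carriage against the clip with no visible gap. The pad travelled 137 mm and is up, and the other things stand where they were. I'll hand it in.

```bash
python3 -c "
from rig import *
print(sign_off())"
```

```text
the job is handed in; nothing more can be done
None
```

I set the gauge and handed the job in at about 11 s of the 35 s allowed. I pressed the pad about 4 mm with shut fingertips (12 N) and dragged the carriage about 137 mm along the rail. The rail-wise force jumped to about 8 N when it met the clip. I held it there with the pad still down, then lifted straight up and moved clear.

**Last checks:**
- **Carriage and clip:** the top view shows the carriage flush against the clip with no visible gap. Its travel of 137 mm matches the 137–138 mm gap I measured beforehand.
- **Pad:** it looks to be up. I judged this from the pictures only.
- **Clip:** its thumbscrew shows within about 2 pixels (a few mm) of where it was, which is only a rough check against the 4 mm limit.
- **Stand, jar and ring box:** the network found the jar and ring box in the top view within 1 pixel of where they started. The stand was off by about 3–4 pixels there and 2 in the side view, which I put down to mask scatter. The arm never went near it.
- **Robot:** contact force was about 1 N, which is noise, and nothing was touched.

**What disagreed:**
- **Fingertip height:** the fingertips ended about 26 mm above the reported TCP, not 11 mm below it as the text says. I first read this as a sideways offset. A two-view triangulation corrected that, and the pad contact height confirmed it.
- **Ring box, side view:** the last network result picked the carriage region instead of the box, so I ignored it.

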